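# Swing the screw dispenser over the box and release its screw

## Robot

A 6-joint arm with a two-finger parallel gripper is mounted at the origin on the work surface. World frame = base frame: x ahead of the robot, y to its left, z up, the work surface at z = 0. Lengths are in m, angles in degrees, forces in N, time in s.
With the tool pointing down it reaches from about 0.3 to 0.75 m from the base axis. Payload 8.5 kg.
Tool frame: the origin (TCP) lies midway between the tips of the shut fingers; the grasp point (between the pads) lies 19 mm behind it; z points along the fingers, y is the direction in which the jaws open and shut (so a half turn about z gives the same grasp; the last joint's range is limited). The gripper opens to 85 mm and grips with 20 to 120 N. Pads are 22 mm wide; open, the fingers measure 114 mm over their backs; the gripper's body (76 mm by 85 mm) begins 54 mm behind the grasp point. The pads swing forward as they close: fully open they stand 13 mm farther back than shut.
Start: joints at [-87.451, 21.807, 74.336, -0, 83.858, -12.336], TCP at [0.141, -0.532, 0.231] pointing down, gripper open.
Joint ranges: [-178.18, 178.18], [-50.72, 133.34], [12.68, 142.11], [-81.47, 261.47], [9.98, 163.14], [-165.26, 165.26]. Speed limits (degrees/s): [136.94, 136.94, 180, 180, 180, 180].

## Interface

Orientations are given as a 3x3 rotation matrix whose columns are the frame's x, y, z axes.
In Python, from rig import env, eyes, close_job gives the robot as it stands.
- The arm moves only by the tool jog_arm, never from a script. Its argument "deltas" is one flat list of numbers, 7 for each row, row after row: the shift along the tool's x, y, z in units of 0.75 m (1.0 is 0.75 m), then the turn, a rotation vector about the tool's x, y, z in units of 180 degrees (1.0 is 180 degrees), then the gripper command: -1 is fully open, 1 is shut, values between are in proportion. In form: [dx, dy, dz, ax, ay, az, fingers, dx, dy, dz, ax, ay, az, fingers, ...]. A call has 1 to 12 rows; each row is the pose to reach, as a shift and turn from the pose commanded when the call began, along the tool's axes at that moment, turning the shorter way round; what a row does not reach only later rows make up. A row lasts 1/12 s, in which the tool goes at most 41.7 mm and 7.16 degrees, less where a joint would pass 70% of its speed; a pose out of reach is approached as far as the arm can. A call with a number of a shift or a turn outside -1 to 1 is refused whole. A call with a gripper value outside its range is refused whole. The fingers move at their own pace and stop on an object; "grip_force" is the grip in N (left out, the last holds). Time passes only in rows, so rows that repeat a pose let the fingers close. It gives the time, the measured TCP pose, the force and the opening at its end, in the units of the state.
- env.observe(): the state, without advancing time (a new reading comes with each control period).
- eyes.get_image(name): name is "scene" or "top" or "wrist"; returns the picture (384x512x3 uint8, red, green, blue); there is no depth.
- eyes.camera_params(name): a dict with "intrinsics" (3x3 intrinsics, pixels), "R" (3x3) and "t" (3): a world point X has camera coordinates R X + t; the wrist camera has in their place "mount" (4x4, takes a point from camera to tool coordinates, whose origin is the TCP and whose axes are the flange's). Camera axes: x right, y down, z forward; pixel columns grow to the right and rows downward; lengths in m; the calibration is good to about 2 mm. A picture is of the moment at which its call begins: read the wrist's pose just before it. camera_params takes no time and is no camera call.
- close_job(): hands the job in, once; it reports no verdict.
The state is a dict: "time_s": time; "q": joint angles; "qvel": joint speeds; "joint_efforts": joint torques, N m; "position": TCP position; "tool_rot": TCP orientation; "ft_force": force on the tool from outside, world axes, zero at the start; "wrist_torque": the same for the moment, N m; "grip_width": finger opening in m.
Only numpy, scipy, OpenCV 4.12 (cv2) and the standard library are available. Lean on these libraries where they do the work, as an engineer would, in place of code of your own. Each camera call takes 0.05 s, during which the arm holds its last target.

## Task

Push on one of the three steel spokes of the screw dispenser with a fingertip to swing its chute round until it points over the middle of the clear box, with the screw still waiting in the chute. Then press the black plunger all the way down, hold it until the screw has slid into the box, and let the plunger spring back up. Only touch and push: leave the box and the other things where they stand, and do not touch the screw.

Things in the scene. Friction and masses are not known exactly. Their poses are not given: they have to be found in the camera images.
- axis (a point): centre of the top of the dispenser's white hub (60 mm across, top 90 mm above the bench), on the upright axis about which the head (hub, chute, spokes, plunger) turns freely both ways, more than half a turn. The pedestal under it (60 mm across, on a 90 mm round flange) is fixed to the bench and does not turn. About 0.22 N m (2 to 3 N at a spoke's end) turns the head, and it stays where it is left
- spout (a point): middle of the open lower end of the dispenser's white chute, 58 mm above the bench and 88 mm from the axis. The chute is a 22 mm wide trough that slopes down outwards from the hub at 40 degrees, straight away from the axis. x of this frame points outwards along the chute, z up
- spoke_left (a point): centre of the ball at the end of the spoke 100 degrees anticlockwise (seen from above) from the chute. The dispenser has three level round steel spokes, 12 mm thick, centre line 78 mm above the bench, from the hub out to an 18 mm ball centred 112 mm from the axis. They turn with the head; they stand at 100, 180 and 260 degrees from the chute
- spoke_back (a point): centre of the ball at the end of the spoke opposite the chute
- spoke_right (a point): centre of the ball at the end of the spoke 260 degrees anticlockwise from the chute
- plunger_top (a point): centre of the flat top of the black plunger cap, a 32 mm disc 150 mm above the bench when up, over the chute and 59.5 mm out from the axis. It is pressed straight down and carries the gate that holds the screw back
- plunger (a joint): how far the plunger is pressed, m: 0 up, 0.015 all the way down (stop). A spring resists with about 2.5 N at first and 8.5 N at the bottom and brings it back up. The gate is clear of the screw beyond about 0.013
- box: clear acrylic box, open at the top, standing empty: 110 x 110 mm outside, 40 mm high, walls 3 mm, loose. Origin at the centre of its underside, axes along its sides, z up. Its centre is 123 to 133 mm from the dispenser's axis and its rim is lower than the chute, the spokes and the plunger
- screw: loose stainless screw, 40 mm long, head 13 mm and shank 7 mm thick, 15 g, lying in the chute, head uppermost, held back by the gate. Origin on its centre line 20 mm from the back of its head. When the gate is down it slides out of the spout within half a second and lands about 30 mm farther out
- drill_guide: white plastic drill guide with three holes, 100 x 50 mm, 38 mm high, loose: a bystander. Origin at the centre of its underside
- square: flat steel square, arms 150 and 130 mm long, 30 mm wide, 4 mm thick, lying loose: a bystander. Origin near its corner, on the bench; long arm along x, short arm along y
- jar: small glass jar with a white lid, 52 mm across, 52 mm high, loose: a bystander. Origin at the centre of its underside

How it is judged (in metres and radians):
On the way, in this order (a step that is already met when the one before it is completed fails the run):
1. a finger pushes on a spoke while the chute does not yet point over the box ((contact force between the fingers and head_c9 above 0.5 N or contact force between the fingers and head_c10 above 0.5 N or contact force between the fingers and head_c11 above 0.5 N or contact force between the fingers and head_c12 above 0.5 N or contact force between the fingers and head_c13 above 0.5 N or contact force between the fingers and head_c14 above 0.5 N) and (y of box in the frame of spout above 0.03 m or y of box in the frame of spout below -0.03 m or x of box in the frame of spout below 0 m)), for 0.1 s.
2. the chute points over the box, within 30 mm sideways of its middle, the screw still in the chute (y of box in the frame of spout between -0.03 and 0.03 m and x of box in the frame of spout above 0 m and height (world z) of screw above 0.08 m and value of joint plunger below 0.003 m), for 0.2 s.
3. the plunger is pressed all the way down (more than 13 mm) (value of joint plunger above 0.013 m), for 0.1 s.
At the end, for the whole second after the job is handed in: The screw lies at rest inside the box, the chute still points over the box within 35 mm sideways of its middle, the plunger is back up (pressed less than 2 mm), and the box stands within 20 mm of where it was (x of screw in the frame of box between -0.053 and 0.053 m and y of screw in the frame of box between -0.053 and 0.053 m and z of screw in the frame of box below 0.035 m and linear speed of screw below 0.05 m/s and y of box in the frame of spout between -0.035 and 0.035 m and x of box in the frame of spout above 0 m and value of joint plunger below 0.002 m and distance of box from where it was at the start of the episode below 0.02 m and height (world z) of box below 0.01 m); the robot touches nothing.
It fails at once if the box is pushed more than 20 mm or lifted (distance of box from where it was at the start of the episode above 0.02 m or height (world z) of box above 0.01 m).
It fails at once if the robot touches the screw (contact force between any of the fingers, the arm and screw above 0.2 N).
It fails at once if the drill guide, the square or the jar is moved more than 20 mm (distance of any of drill_guide, square, jar from where it was at the start of the episode above 0.02 m).
It fails at once if the chute itself, instead of a spoke, is pushed with the fingers (more than 2 N) (contact force between the fingers and head_c3 above 2 N or contact force between the fingers and head_c4 above 2 N or contact force between the fingers and head_c5 above 2 N or contact force between the fingers and head_c6 above 2 N or contact force between the fingers and head_c7 above 2 N).
It also fails if it takes over 58 s, if anything falls off the work surface, if the arm or the gripper's body presses on something with over 40 N, if the wrist force passes 120 N, or if a joint passes its speed limit or range.

## Working session

There is one attempt and no reset: what is moved stays moved. The work goes in short steps, Python scripts to look and compute and a tool call to move; the robot and the scene stay as the last step left them, time stands still between calls to the robot, and variables do not carry over. Pictures are saved under pics/ and viewed, and the job is handed in when it is done.

Besides the shell and the picture viewer there is one more tool, called after "Emit:" as a command line: name --argument value ..., lists and objects as JSON in quotes. jog_arm: Moves the arm, as the interface text tells. Its arguments: {"type":"object","properties":{"deltas":{"type":"array"},"grip_force":{"type":"number"}},"required":["deltas"]}

```bash
mkdir -p pics; ls
python3 - <<'E'
from rig import env, eyes
import cv2, numpy as np
o=env.observe(); print(o)
for n in("scene","top"):
    p=eyes.camera_params(n); print(n,p)
    cv2.imwrite(f"pics/{n}0.png",cv2.cvtColor(eyes.get_image(n),cv2.COLOR_RGB2BGR))
E
```

```text
pics
{'time_s': 0.0, 'q': array([-8.74510331e+01,  2.18401473e+01,  7.43866690e+01,  6.29243196e-04,
        8.38577124e+01, -1.23359790e+01]), 'qvel': array([ 0.05618254, -0.00689645, -0.01351551,  0.00527144,  0.0365726 ,
       -0.1225834 ]), 'joint_efforts': array([ 3.90801624e-04, -4.48468995e+01, -2.31277710e+01, -2.08587180e-04,
        4.86823948e-03, -1.03787690e-05]), 'position': array([ 0.1412682 , -0.53123265,  0.23070841]), 'tool_rot': array([[ 9.66443919e-01,  2.56877692e-01, -5.47029474e-05],
       [ 2.56877491e-01, -9.66442849e-01,  1.47432959e-03],
       [ 3.25855110e-04, -1.43890882e-03, -9.99998912e-01]]), 'ft_force': array([-0.31071434, -0.7462296 ,  0.83220626]), 'wrist_torque': array([ 0.01976658, -0.03035657, -0.01713465]), 'grip_width': 0.08536116800576644}
scene {'intrinsics': array([[473.82968907,   0.        , 260.08323623],
       [  0.        , 473.82968907, 194.6871191 ],
       [  0.        ,   0.        ,   1.        ]]), 'R': array([[ 0.89085531,  0.45425257, -0.00560557],
       [ 0.34959745, -0.69338669, -0.63007659],
       [-0.29010074,  0.55934739, -0.77651276]]), 't': array([-0.53402584, -0.1146356 ,  1.16791191])}
top {'intrinsics': array([[409.86214442,   0.        , 256.72869189],
       [  0.        , 409.86214442, 186.9702624 ],
       [  0.        ,   0.        ,   1.        ]]), 'R': array([[ 0.02063977, -0.99976733, -0.00626791],
       [-0.99763984, -0.02018438, -0.06563038],
       [ 0.06548859,  0.00760771, -0.99782432]]), 't': array([-0.00487569,  0.58770244,  0.77794958])}
```

View pics/scene0.png

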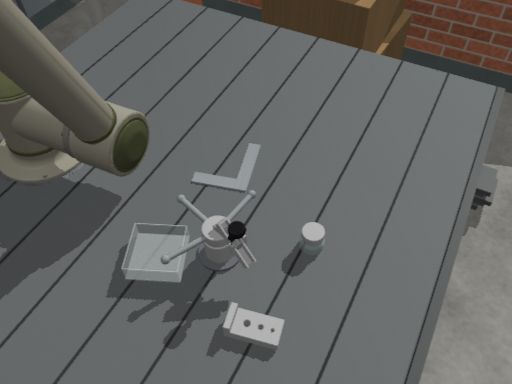

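View pics/top0.png

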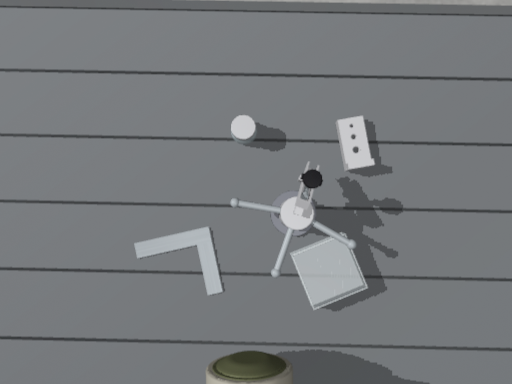

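The top view shows the hub at about (297,213), the plunger at (312,179), balls at (235,202), (276,272) and (351,244), and the box around (329,270). The chute points away from the box. Next I'll turn these pixels into positions.

```bash
cat > h.py <<'E'
import numpy as np, cv2
from rig import env, eyes
def ray(n,uv,z):
    p=eyes.camera_params(n); K,R,t=p["intrinsics"],p["R"],p["t"]
    c=-R.T@t; d=R.T@np.linalg.inv(K)@np.array([uv[0],uv[1],1.]); return c+d*(z-c[2])/d[2]
def proj(n,X):
    p=eyes.camera_params(n); x=p["intrinsics"]@(p["R"]@np.array(X)+p["t"]); return x[:2]/x[2]
def save(n,f,crop=None,s=1):
    im=cv2.cvtColor(eyes.get_image(n),cv2.COLOR_RGB2BGR)
    cv2.imwrite(f"pics/{f}_raw.png",im)
    if crop: im=im[crop[1]:crop[3],crop[0]:crop[2]]
    cv2.imwrite(f"pics/{f}.png",cv2.resize(im,None,fx=s,fy=s,interpolation=cv2.INTER_CUBIC))
E
python3 - <<'E'
from h import *
im=cv2.imread("pics/top0.png")[130:320,220:380]
cv2.imwrite("pics/topc.png",cv2.resize(im,None,fx=3.1,fy=3.1,interpolation=cv2.INTER_CUBIC))
im=cv2.imread("pics/scene0.png")[180:350,110:340]
cv2.imwrite("pics/scenec.png",cv2.resize(im,None,fx=3.4,fy=3.4,interpolation=cv2.INTER_CUBIC))
ax=ray("top",(297,213),.09);print("axis",ax)
for n,uv,z in(("pl",(312.5,179.5),.15),("L",(235,202.5),.078),("B",(276,272.5),.078),("R",(351.5,244),.078),("spout",(312,165),.058)):
    p=ray("top",uv,z);d=p-ax;print(n,p.round(4),np.hypot(*d[:2]).round(4),np.degrees(np.arctan2(d[1],d[0])).round(1))
E
```

```text
axis [ 0.538475   -0.06537128  0.09      ]
pl [ 0.5931 -0.0843  0.15  ] 0.0578 -19.1
L [0.5551 0.0452 0.078 ] 0.1118 81.5
B [ 0.4323 -0.0307  0.078 ] 0.1117 161.9
R [ 0.4854 -0.1643  0.078 ] 0.1123 -118.2
spout [ 0.6281 -0.0949  0.058 ] 0.0943 -18.2
```

View pics/topc.png

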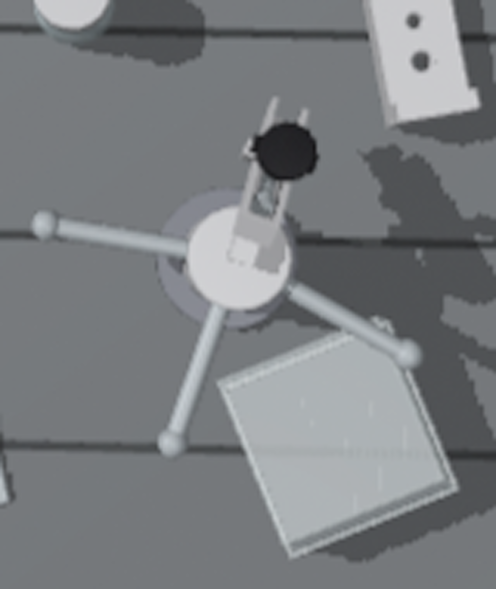

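View pics/scenec.png

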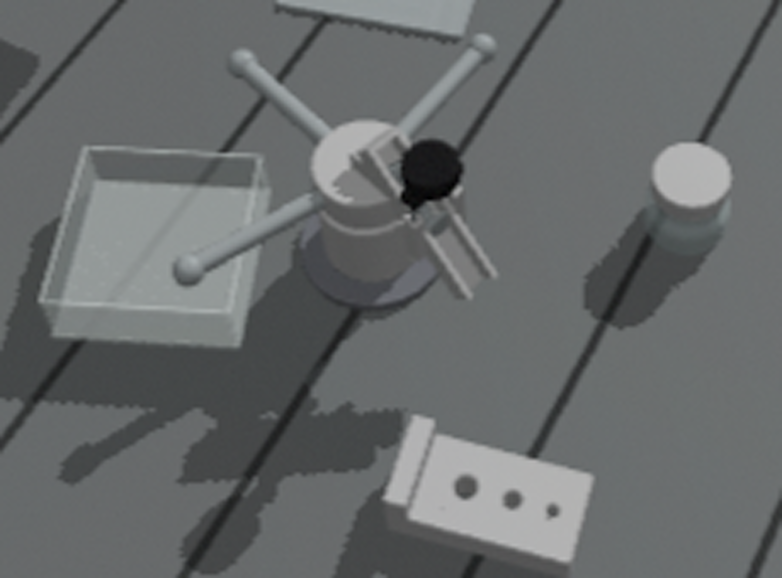

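Run:
```python
from h import *
ax=np.array([.5385,-.0654])
c=[ray("top",(220+a/3.1,130+b/3.1),.04)[:2] for a,b in((220,383),(291,556),(458,489),(380,318))]
c=np.array(c);print(c.round(4)); print([np.linalg.norm(c[i]-c[i-1]).round(4) for i in range(4)], np.linalg.norm(c[0]-c[2]),np.linalg.norm(c[1]-c[3]))
s=[ray("scene",(110+a/3.4,180+b/3.4),.04)[:2] for a,b in((84,147),(42,303),(238,312),(268,157))];print(np.round(s,4))
for q in (c,np.array(s)):
    m=(q.mean(0)); d=m-ax;print(m,np.hypot(*d),np.degrees(np.arctan2(d[1],d[0])))
o=env.observe();R=o["tool_rot"]
```

```text
[[ 0.4626 -0.0597]
 [ 0.3608 -0.1038]
 [ 0.4026 -0.2035]
 [ 0.5037 -0.156 ]]
[np.float64(0.1047), np.float64(0.1109), np.float64(0.1081), np.float64(0.1118)] 0.15579342258177337 0.15216673424372576
[[ 0.3631 -0.1032]
 [ 0.407  -0.2017]
 [ 0.5086 -0.1568]
 [ 0.4665 -0.0593]]
[ 0.43244665 -0.13075736] 0.12457486965108 -148.35577197601066
[ 0.43628025 -0.13025392] 0.12105745498415897 -147.6066753263565
```

```bash
cat >> h.py <<'E'
AX=np.array([.5385,-.0654])
def goal(phi,r=85,off=17,z=.062):
    f=np.radians(phi);u=np.array([np.cos(f),np.sin(f)]);w=np.array([-u[1],u[0]])
    p=AX+u*r/1e3+w*off/1e3
    x=np.array([*-w,0]);zz=np.array([0,0,-1.])
    return np.array([*p,z]),np.stack([x,np.cross(zz,x),zz],1)
def delta(p,Rg):
    from scipy.spatial.transform import Rotation as S
    o=env.observe();R=o["tool_rot"]
    print(o["time_s"],o["position"].round(4),o["ft_force"].round(2),o["q"].round(1))
    print("d",(R.T@(p-o["position"])/.75).round(4),"a",(S.from_matrix(R.T@Rg).as_rotvec()/np.pi).round(4))
E
python3 -c "
from h import *
p,R=goal(180,z=.231);print(p);delta(p,R)"
```

```text
[ 0.4535 -0.0824  0.231 ]
0.1 [ 0.1413 -0.5313  0.2308] [ 0.28 -0.72  0.11] [-87.5  21.8  74.4   0.   83.9 -12.3]
d [ 5.561e-01 -4.715e-01  5.000e-04] a [-3.000e-04 -3.000e-04 -4.173e-01]
```

Emit:
jog_arm --deltas '[0.556, -0.4715, 0, 0, 0, -0.417, 1, 0.556, -0.4715, 0, 0, 0, -0.417, 1, 0.556, -0.4715, 0, 0, 0, -0.417, 1, 0.556, -0.4715, 0, 0, 0, -0.417, 1, 0.556, -0.4715, 0, 0, 0, -0.417, 1, 0.556, -0.4715, 0, 0, 0, -0.417, 1, 0.556, -0.4715, 0, 0, 0, -0.417, 1, 0.556, -0.4715, 0, 0, 0, -0.417, 1, 0.556, -0.4715, 0, 0, 0, -0.417, 1, 0.556, -0.4715, 0, 0, 0, -0.417, 1, 0.556, -0.4715, 0, 0, 0, -0.417, 1, 0.556, -0.4715, 0, 0, 0, -0.417, 1]'

```text
time_s: 1.1
position: [0.4274, -0.119, 0.2313]
tool_rot: [[-0.003, 1.0, -0.0], [1.0, 0.003, 0.0], [0.0, -0.0, -1.0]]
ft_force: [0.4, -1.5, -0.3]
grip_width: -0.0003
```

```bash
python3 -c "
from h import *
p,R=goal(180,z=.231);delta(p,R)"
```

```text
1.1 [ 0.4274 -0.119   0.2313] [ 0.43 -1.5  -0.33] [-30.9  11.1  90.   -0.   78.9 -31.1]
d [0.0487 0.035  0.0004] a [-0.0001 -0.      0.0008]
```

Emit:
jog_arm --deltas '[0, 0, 0, 0, 0, 0, 1, 0, 0, 0, 0, 0, 0, 1]'

```text
time_s: 1.27
position: [0.4273, -0.1192, 0.231]
tool_rot: [[-0.004, 1.0, -0.001], [1.0, 0.004, 0.0], [0.0, -0.001, -1.0]]
ft_force: [0.2, -0.4, 0.4]
grip_width: 0.0
```

```bash
python3 -c "
from h import *
p,R=goal(180,z=.231);delta(p,R);save('wrist','w1')"
```

```text
1.2667 [ 0.4273 -0.1192  0.231 ] [ 0.21 -0.36  0.37] [-30.9  11.1  90.   -0.   78.9 -31.2]
d [ 0.049   0.0352 -0.    ] a [-0.0002 -0.0001  0.0011]
```

View pics/w1.png

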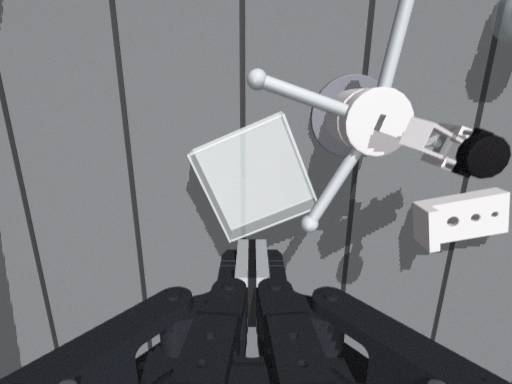

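The wrist view shows the shut fingertips, the box rim corners at (190,155), (282,115), (316,197) and (232,240), and the back spoke's ball at (257,78). The space beside the spoke is free, so I'll position and descend.

Emit:
jog_arm --deltas '[0.049, 0.035, 0, 0, 0, 0.001, 1, 0.049, 0.035, 0, 0, 0, 0.001, 1, 0.049, 0.035, 0.04, 0, 0, 0.001, 1, 0.049, 0.035, 0.08, 0, 0, 0.001, 1, 0.049, 0.035, 0.12, 0, 0, 0.001, 1, 0.049, 0.035, 0.16, 0, 0, 0.001, 1, 0.049, 0.035, 0.2, 0, 0, 0.001, 1, 0.049, 0.035, 0.225, 0, 0, 0.001, 1, 0.049, 0.035, 0.225, 0, 0, 0.001, 1, 0.049, 0.035, 0.225, 0, 0, 0.001, 1]'

```text
time_s: 2.15
position: [0.4526, -0.0854, 0.0625]
tool_rot: [[0.006, 1.0, -0.002], [1.0, -0.006, 0.001], [0.001, -0.002, -1.0]]
ft_force: [0.7, -0.6, 0.9]
grip_width: -0.0002
```

Run:
```python
from h import *
p,R=goal(180);delta(p,R);save('scene','s1',(110,130,310,280),4)
c=eyes.camera_params('wrist');K=c['intrinsics'];M=c['mount']
P=np.array([.4273,-.1192,.231]);T=np.array([[-.004,1,-.001],[1,.004,0],[0,-.001,-1]])
q=[]
for u,v,z in((190,155,.04),(282,115,.04),(316,197,.04),(232,240,.04),(379,121,.09),(257,78,.078),(310,223,.078)):
    d=T@M[:3,:3]@np.linalg.inv(K)@[u,v,1];o=P+T@M[:3,3];X=o+d*(z-o[2])/d[2];q.append(X[:2]);print(X.round(4))
print(np.mean(q[:4],0))
A=np.array([17,85])/750
for th in range(4,52,4):
    t=np.radians(th);c,s=np.cos(t),np.sin(t);print(th,(A-np.array([[c,-s],[s,c]])@A).round(4),round(th/180,4))
```

```text
2.15 [ 0.4526 -0.0854  0.0625] [ 0.74 -0.63  0.93] [-25.5  25.4 102.1  -0.   52.6 -25.1]
d [0.004  0.0012 0.0007] a [-0.0005 -0.0002 -0.0019]
[ 0.3631 -0.1028  0.04  ]
[ 0.458  -0.0618  0.04  ]
[ 0.4978 -0.1484  0.04  ]
[ 0.4056 -0.2001  0.04  ]
[ 0.5372 -0.0635  0.09  ]
[ 0.432  -0.0285  0.078 ]
[ 0.4856 -0.1633  0.078 ]
[ 0.43111574 -0.12825493]
4 [ 0.008  -0.0013] 0.0222
8 [ 0.016  -0.0021] 0.0444
12 [ 0.0241 -0.0022] 0.0667
16 [ 0.0321 -0.0019] 0.0889
20 [ 0.0401 -0.0009] 0.1111
24 [0.0481 0.0006] 0.1333
28 [0.0559 0.0026] 0.1556
32 [0.0635 0.0052] 0.1778
36 [0.0709 0.0083] 0.2
40 [0.0782 0.0119] 0.2222
44 [0.0851 0.0161] 0.2444
48 [0.0917 0.0207] 0.2667
```

View pics/s1.png

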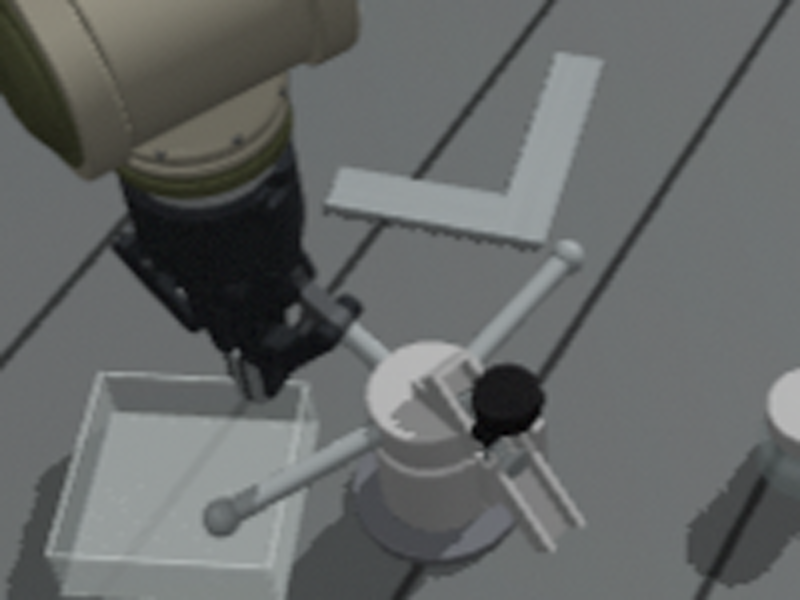

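The fingertip is down in the free gap between the back and right spokes. I'll start the arc push with 4° rows about the axis.

Emit:
jog_arm --deltas '[0.008, -0.0013, 0, 0, 0, 0.0222, 1, 0.016, -0.0021, 0, 0, 0, 0.0444, 1, 0.0241, -0.0022, 0, 0, 0, 0.0667, 1, 0.0321, -0.0019, 0, 0, 0, 0.0889, 1, 0.0401, -0.0009, 0, 0, 0, 0.1111, 1, 0.0481, 0.0006, 0, 0, 0, 0.1333, 1, 0.0559, 0.0026, 0, 0, 0, 0.1556, 1, 0.0635, 0.0052, 0, 0, 0, 0.1778, 1, 0.0709, 0.0083, 0, 0, 0, 0.2, 1, 0.0782, 0.0119, 0, 0, 0, 0.2222, 1, 0.0851, 0.0161, 0, 0, 0, 0.2444, 1, 0.0917, 0.0207, 0, 0, 0, 0.2667, 1]'

```text
time_s: 3.2
position: [0.4689, -0.016, 0.0642]
tool_rot: [[0.748, 0.663, 0.001], [0.663, -0.748, -0.001], [0.0, 0.002, -1.0]]
ft_force: [-2.7, -1.0, 1.0]
grip_width: 0.0
```

Run:
```python
from h import *
p,R=goal(132);delta(p,R);save('scene','s2',(110,130,310,280),4)
```

```text
3.2 [ 0.4689 -0.016   0.0642] [-2.66 -1.03  1.05] [-16.4  25.8 100.8  -0.   53.3  32. ]
d [ 0.0021 -0.0023  0.003 ] a [ 0.0005 -0.0001 -0.0025]
```

View pics/s2.png

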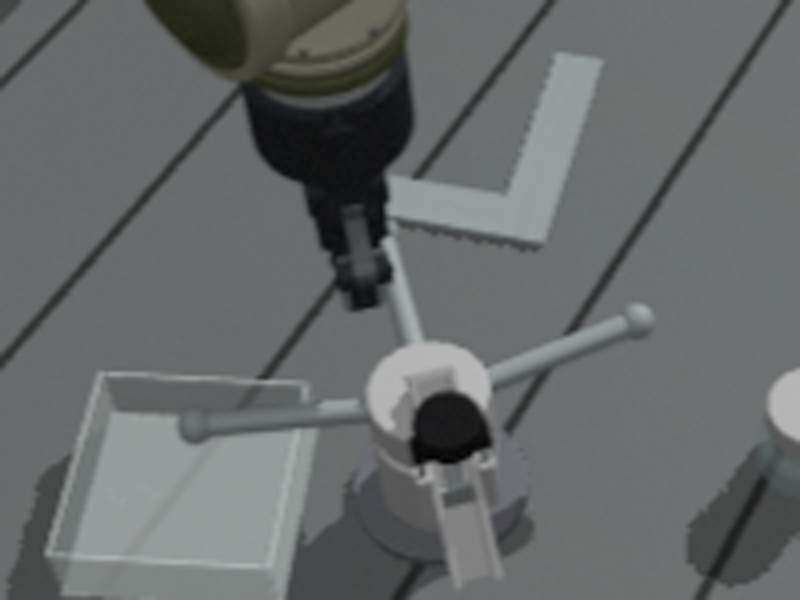

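The head is turning (contact force about 2.8 N), and the screw is still in the chute. I'll continue.

Emit:
jog_arm --deltas '[0.008, -0.0023, 0, 0, 0, 0.0222, 1, 0.016, -0.0031, 0.001, 0, 0, 0.0444, 1, 0.0241, -0.0042, 0.002, 0, 0, 0.0667, 1, 0.0321, -0.0039, 0.002, 0, 0, 0.0889, 1, 0.0401, -0.0029, 0.002, 0, 0, 0.1111, 1, 0.0481, -0.0014, 0.002, 0, 0, 0.1333, 1, 0.0559, 0.0006, 0.002, 0, 0, 0.1556, 1, 0.0635, 0.0032, 0.002, 0, 0, 0.1778, 1, 0.0709, 0.0063, 0.002, 0, 0, 0.2, 1, 0.0782, 0.01, 0.002, 0, 0, 0.2222, 1, 0.0851, 0.0141, 0.002, 0, 0, 0.2444, 1, 0.0917, 0.0187, 0.002, 0, 0, 0.2667, 1]'

```text
time_s: 4.25
position: [0.5296, 0.0195, 0.0625]
tool_rot: [[0.994, -0.111, 0.001], [-0.111, -0.994, 0.0], [0.001, -0.0, -1.0]]
ft_force: [-3.0, 1.7, 0.4]
grip_width: -0.0001
```

Run:
```python
from h import *
p,R=goal(84);delta(p,R);save('scene','s3',(110,130,310,280),4);save('top','t3')
```

```text
4.25 [0.5296 0.0195 0.0625] [-3.04  1.68  0.4 ] [-10.7  30.5  91.3   0.   58.1  85.6]
d [ 0.001  -0.002   0.0007] a [-0.     -0.0002 -0.002 ]
```

View pics/s3.png

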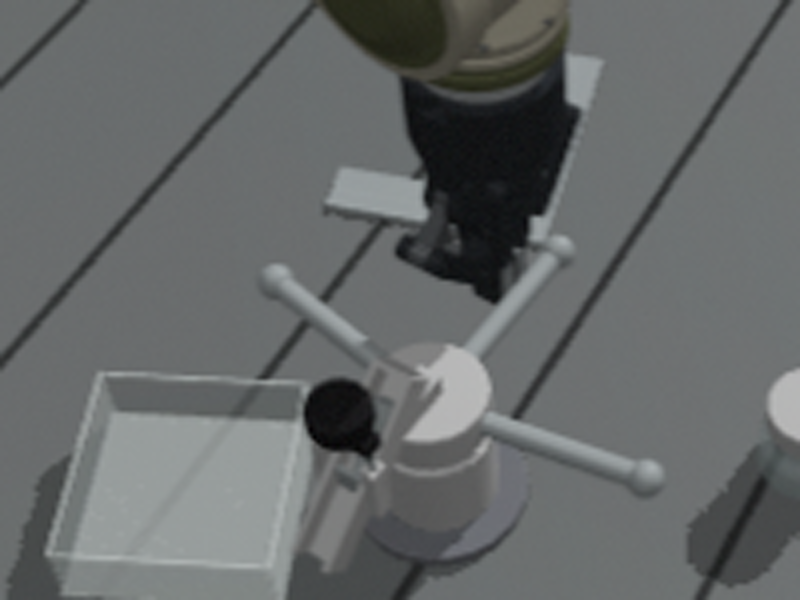

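View pics/t3.png

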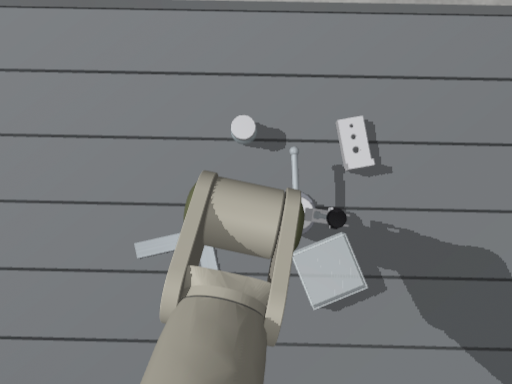

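Run:
```python
from h import *
for uv,z,o in(((294,151),.078,100),((336.5,218),.15,0)):
    d=ray("top",uv,z)[:2]-AX;print(np.hypot(*d),np.degrees(np.arctan2(d[1],d[0]))-o)
```

```text
0.11211889272692563 -96.9588830011617
0.05876784755991572 -96.85968549081879
```

The chute is now at −97° and the target is −148°. I'll push another 48° the same way, then check.

Emit:
jog_arm --deltas '[0.008, -0.0023, 0, 0, 0, 0.0222, 1, 0.016, -0.0031, 0, 0, 0, 0.0444, 1, 0.0241, -0.0042, 0, 0, 0, 0.0667, 1, 0.0321, -0.0039, 0, 0, 0, 0.0889, 1, 0.0401, -0.0029, 0, 0, 0, 0.1111, 1, 0.0481, -0.0014, 0, 0, 0, 0.1333, 1, 0.0559, 0.0006, 0, 0, 0, 0.1556, 1, 0.0635, 0.0032, 0, 0, 0, 0.1778, 1, 0.0709, 0.0063, 0, 0, 0, 0.2, 1, 0.0782, 0.01, 0, 0, 0, 0.2222, 1, 0.0851, 0.0141, 0, 0, 0, 0.2444, 1, 0.0917, 0.0187, 0, 0, 0, 0.2667, 1]'

```text
time_s: 5.35
position: [0.5962, -0.0019, 0.062]
tool_rot: [[0.584, -0.812, 0.0], [-0.812, -0.584, 0.001], [-0.0, -0.001, -1.0]]
ft_force: [-2.5, 2.4, -0.6]
grip_width: -0.0
```

Run:
```python
from h import *
p,R=goal(36);delta(p,R);save('scene','s4',(110,130,310,280),4);save('top','t4')
```

```text
5.35 [ 0.5962 -0.0019  0.062 ] [-2.51  2.45 -0.58] [-11.6  35.8  80.2   0.   64.  132.7]
d [ 0.0006 -0.0013 -0.0001] a [-0.0002  0.0001 -0.0014]
```

View pics/s4.png

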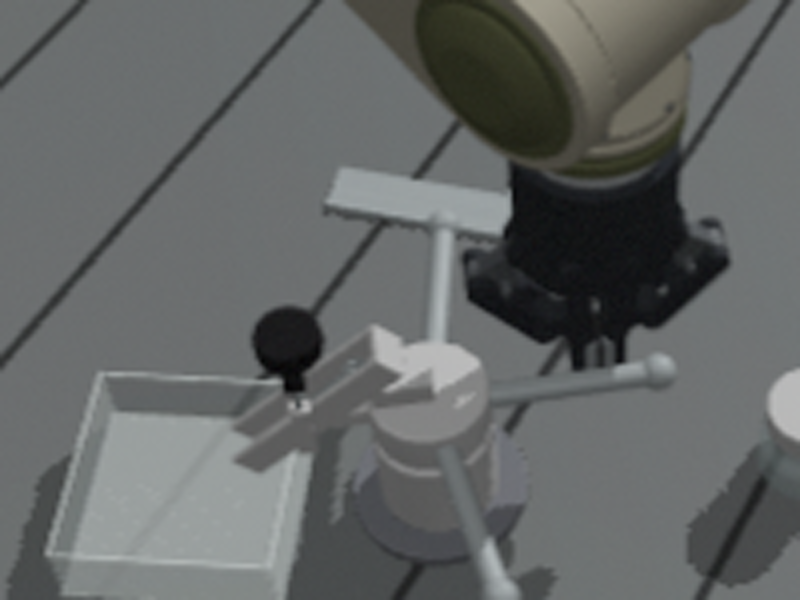

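View pics/t4.png

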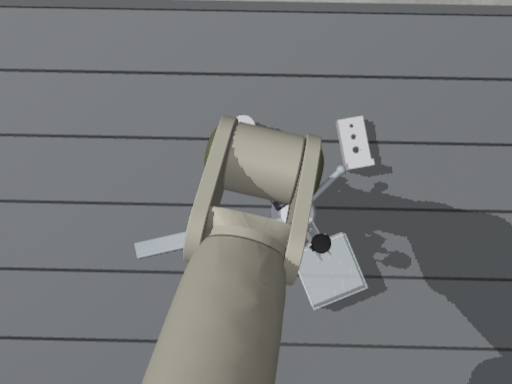

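Run:
```python
from h import *
for uv,z,o in(((341,169.5),.078,100),((321,243.5),.15,0)):
    d=ray("top",uv,z)[:2]-AX;print(np.hypot(*d),np.degrees(np.arctan2(d[1],d[0]))-o)
```

```text
0.11262237581044988 -144.74815502483114
0.05906057965291577 -145.1369989379982
```

The chute is at −145°. I'll add a 3° nudge, back off, and rise.

Emit:
jog_arm --deltas '[0.003, -0.0005, 0, 0, 0, 0.0083, 1, 0.006, -0.001, 0, 0, 0, 0.0167, 1, 0.006, -0.001, 0, 0, 0, 0.0167, 1, 0.006, -0.001, 0, 0, 0, 0.0167, 1, -0.015, -0.001, 0, 0, 0, 0.0167, 1, -0.03, 0, 0, 0, 0, 0.0167, 1, -0.03, 0, -0.05, 0, 0, 0.0167, 1, -0.03, 0, -0.1, 0, 0, 0.0167, 1, -0.03, 0, -0.15, 0, 0, 0.0167, 1, -0.03, 0, -0.2, 0, 0, 0.0167, 1, -0.03, 0, -0.2, 0, 0, 0.0167, 1]'

```text
time_s: 6.37
position: [0.5854, 0.0166, 0.2188]
tool_rot: [[0.542, -0.84, 0.013], [-0.84, -0.542, -0.003], [0.009, -0.01, -1.0]]
ft_force: [0.2, -0.5, 0.3]
grip_width: -0.0001
```

Run:
```python
from h import *
f=np.radians(-148);pl=np.array([*(AX+.0595*np.array([np.cos(f),np.sin(f)])),.212]);print(pl)
delta(pl,env.observe()["tool_rot"]);save('scene','s5',(110,130,310,280),4);save('top','t5')
```

```text
[ 0.48804114 -0.0969302   0.212     ]
6.3667 [0.5854 0.0166 0.2188] [ 0.18 -0.54  0.28] [ -9.9  25.6  70.3  -0.   83.4 137.2]
d [0.0568 0.1912 0.0078] a [0. 0. 0.]
```

View pics/s5.png

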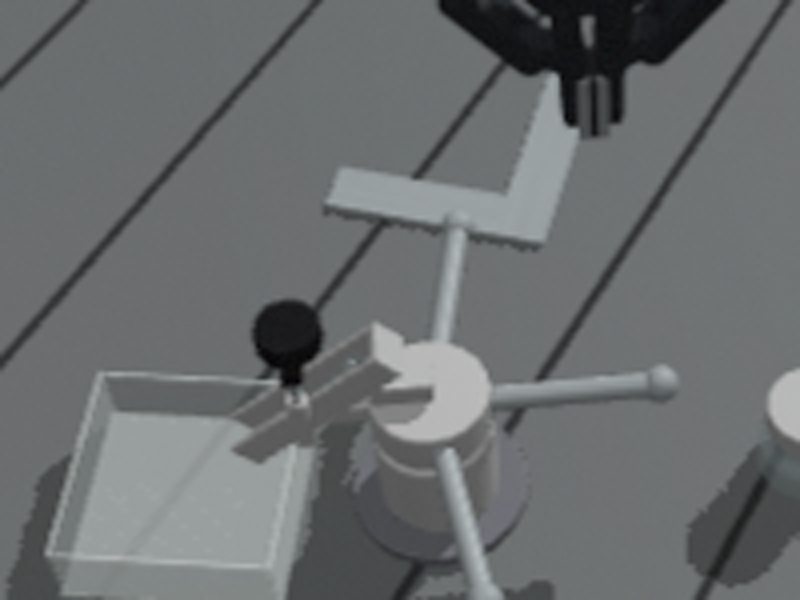

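View pics/t5.png

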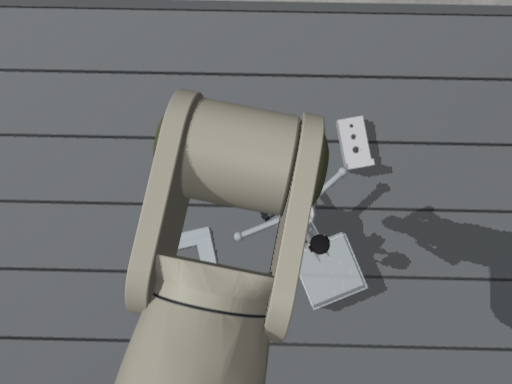

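Run:
```python
from h import *
for uv,z,o in(((343.3,171.2),.078,100),((237.5,237),.078,260),((319.8,244.3),.15,0)):
    P=ray("top",uv,z);d=P[:2]-AX;print(P,np.hypot(*d),np.degrees(np.arctan2(d[1],d[0]))-o)
im=cv2.imread('pics/s5_raw.png').max(2)[195:225,165:200]
ys,xs=np.where(im<30);print(xs.mean()+165,ys.mean()+195,proj('scene',[.488,-.097,.15]))
```

```text
[ 0.61548618 -0.14884986  0.078     ] 0.1135374453986775 -147.30709751302726
[0.49351527 0.03920695 0.078     ] 0.11386940143285727 -146.73056541530156
[ 0.48872033 -0.09724449  0.15      ] 0.059093881426673024 -147.3926012181304
181.421568627451 214.20098039215685 [180.23094897 210.58925086]
```

The chute now points to about −147.3° (the box is at −148°), and the screw is still in place. Next I'll move above the plunger cap at (0.489, −0.097).

Emit:
jog_arm --deltas '[0.0568, 0.1912, 0, 0, 0, 0, 1, 0.0568, 0.1912, 0, 0, 0, 0, 1, 0.0568, 0.1912, 0, 0, 0, 0, 1, 0.0568, 0.1912, 0, 0, 0, 0, 1, 0.0568, 0.1912, 0, 0, 0, 0, 1, 0.0568, 0.1912, 0, 0, 0, 0, 1, 0.0568, 0.1912, 0, 0, 0, 0, 1, 0.0568, 0.1912, 0, 0, 0, 0, 1, 0.0568, 0.1912, 0, 0, 0, 0, 1]'

```text
time_s: 7.22
position: [0.486, -0.096, 0.2106]
tool_rot: [[0.542, -0.84, -0.001], [-0.84, -0.542, 0.0], [-0.001, 0.0, -1.0]]
ft_force: [-0.4, -0.4, 0.9]
grip_width: 0.0001
```

Run:
```python
from h import *
R=env.observe()["tool_rot"];delta(np.array([.4886,-.0973,.134]),R);save('scene','s6',(110,130,310,280),4)
```

```text
7.2167 [ 0.486  -0.096   0.2106] [-0.42 -0.39  0.92] [-24.9  17.4  84.8   0.   77.9 122.3]
d [ 0.0034 -0.002   0.1021] a [0. 0. 0.]
```

View pics/s6.png

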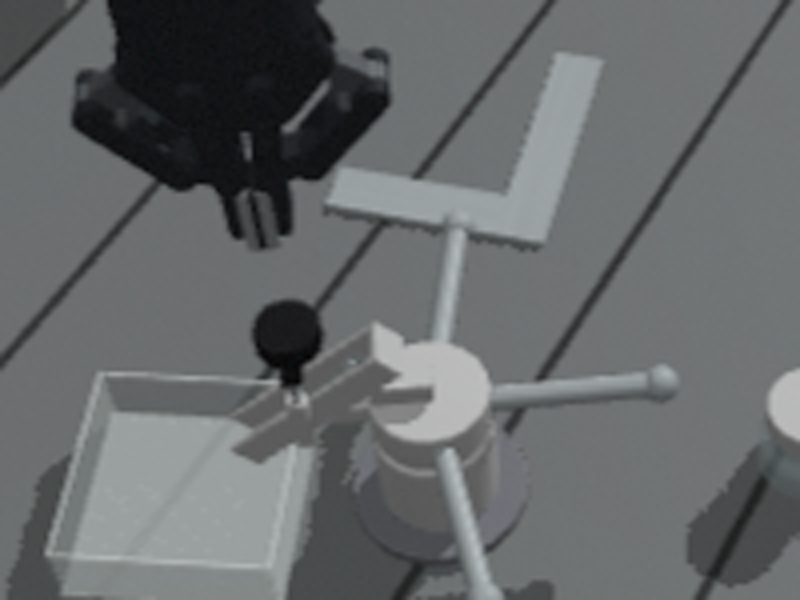

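Emit:
jog_arm --deltas '[0.0034, -0.002, 0.03, 0, 0, 0, 1, 0.0034, -0.002, 0.06, 0, 0, 0, 1, 0.0034, -0.002, 0.075, 0, 0, 0, 1, 0.0034, -0.002, 0.085, 0, 0, 0, 1, 0.0034, -0.002, 0.095, 0, 0, 0, 1, 0.0034, -0.002, 0.1025, 0, 0, 0, 1, 0.0034, -0.002, 0.1025, 0, 0, 0, 1, 0.0034, -0.002, 0.1025, 0, 0, 0, 1, 0.0034, -0.002, 0.1025, 0, 0, 0, 1, 0.0034, -0.002, 0.1025, 0, 0, 0, 1]'

```text
time_s: 8.1
position: [0.4887, -0.0982, 0.1354]
tool_rot: [[0.541, -0.841, 0.002], [-0.841, -0.541, -0.001], [0.002, -0.001, -1.0]]
ft_force: [-2.8, 0.4, 7.5]
grip_width: 0.0001
```

Run:
```python
from h import *
R=env.observe()["tool_rot"];delta(np.array([.4886,-.0973,.134]),R);save('scene','s7',(110,130,310,280),4)
```

```text
8.1 [ 0.4887 -0.0982  0.1354] [-2.84  0.39  7.49] [-25.   22.2  91.3  -0.   66.4 122.2]
d [-0.0011 -0.0005  0.0018] a [0. 0. 0.]
```

View pics/s7.png

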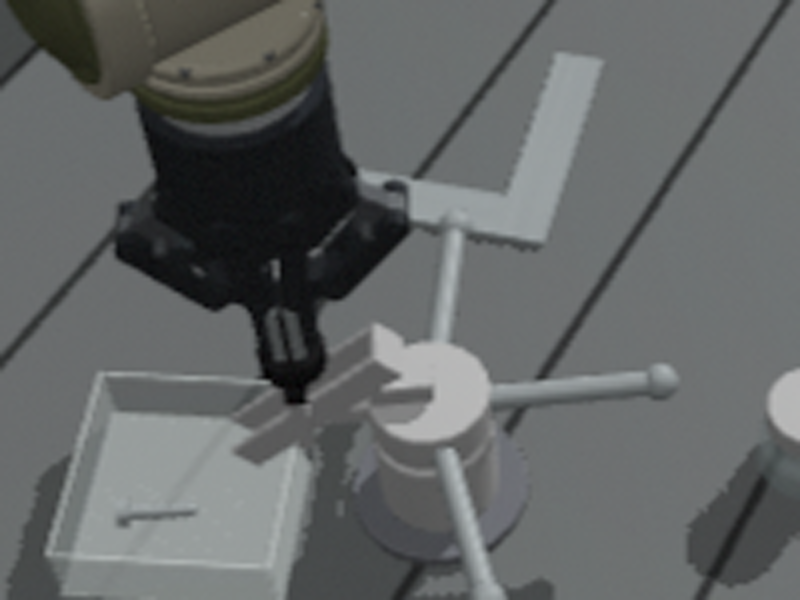

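The screw has already landed in the box at about (155,516) in the crop. I'll press slightly deeper to be sure of the stop, then release.

Emit:
jog_arm --deltas '[0, 0, 0.003, 0, 0, 0, 1, 0, 0, 0.004, 0, 0, 0, 1, 0, 0, 0.004, 0, 0, 0, 1, 0, 0, 0.004, 0, 0, 0, 1, 0, 0, 0.004, 0, 0, 0, 1]'

```text
time_s: 8.57
position: [0.4894, -0.0991, 0.1347]
tool_rot: [[0.542, -0.841, 0.005], [-0.841, -0.542, -0.004], [0.006, -0.002, -1.0]]
ft_force: [-8.5, -1.0, 28.4]
grip_width: -0.0
```

Emit:
jog_arm --deltas '[0, 0, -0.01, 0, 0, 0, 1, 0, 0, -0.02, 0, 0, 0, 1, 0, 0, -0.03, 0, 0, 0, 1, 0, 0, -0.05, 0, 0, 0, 1, 0, 0, -0.1, 0, 0, 0, 1, 0, 0, -0.13, 0, 0, 0, 1, 0, 0, -0.13, 0, 0, 0, 1, 0, -0.05, -0.13, 0, 0, 0, 1, 0, -0.1, -0.13, 0, 0, 0, 1, 0, -0.14, -0.13, 0, 0, 0, 1, 0, -0.14, -0.13, 0, 0, 0, 1, 0, -0.14, -0.13, 0, 0, 0, 1]'

```text
time_s: 9.57
position: [0.577, -0.0403, 0.2275]
tool_rot: [[0.543, -0.84, -0.002], [-0.84, -0.543, 0.001], [-0.001, 0.001, -1.0]]
ft_force: [0.0, -0.2, -0.8]
grip_width: 0.0
```

Run:
```python
from h import *
print(env.observe()["ft_force"]);save('scene','s8',(110,130,310,280),4);save('top','t8')
```

```text
[ 0.019603   -0.24836363 -0.76746156]
```

View pics/s8.png

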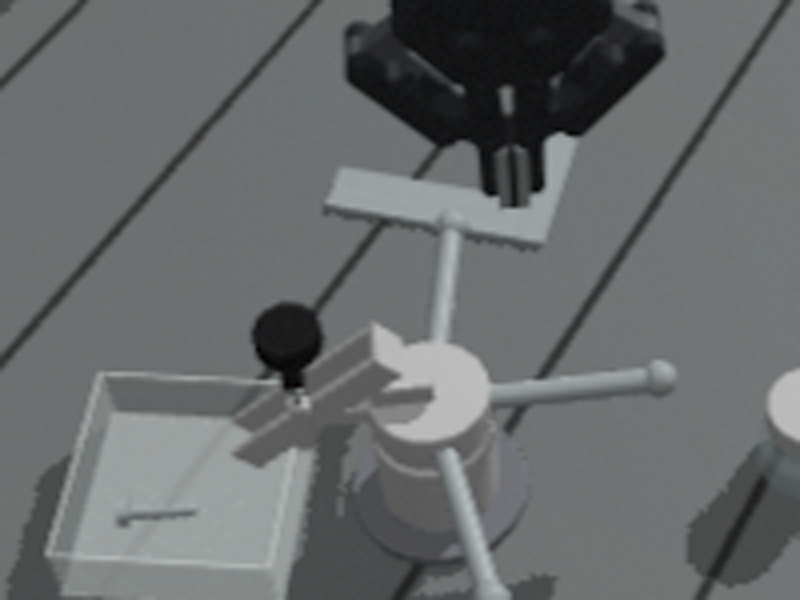

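View pics/t8.png

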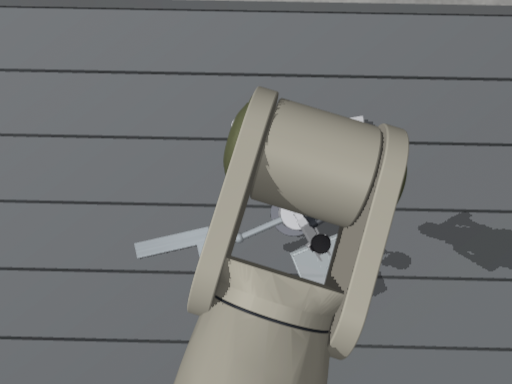

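The screw lies in the box, the plunger cap is back at (288,335) in the crop as before the press, and the chute direction is practically unchanged. The arm is clear, so I'll hand in.

```bash
python3 -c "
from rig import close_job
print(close_job())"
```

```text
the job is handed in; nothing more can be done
None
```

I swung the chute over the box, dropped the screw into it with the plunger, and handed the job in after about 10 s of the 58 s allowed. No verdict was reported.

- **Turning the chute:** I pushed the back spoke about 129° clockwise with the shut fingertips, using 3 to 4 N. The chute ended at about −147° against the box's −148°, with the screw still in place.
- **Pressing the plunger:** I pressed it to its stop, with the fingertips at z = 0.1347 m. The force rose to 28 N, more than the spring's 8.5 N, because I pressed about 3 mm further after the screw had already dropped.
- **Final pictures:** The screw lies in the box, the plunger is back up and the chute has moved by about one degree at most. The box, the square and the jar look unmoved, the arm is clear, and the wrist force reads about zero. The drill guide was mostly hidden in the last view, but it looked unmoved before the press.

The three camera estimates of the box centre differed by about 2 to 5 mm, well within the 30 mm allowed sideways.

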